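# Set a balloon-stand leg to its length mark, shut the cam lever and keep hold

### The arm

A 6-joint arm with a two-finger parallel gripper is mounted at the origin on the work surface. World frame = base frame: x ahead of the robot, y to its left, z up, the work surface at z = 0. Lengths are in m, angles in rad, forces in N, time in s.
With the tool pointing down it reaches from about 0.3 to 0.775 m from the base axis. Payload 14.6 kg.
Tool frame: the origin (TCP) lies midway between the tips of the shut fingers; the grasp point (between the pads) lies 19 mm behind it; z points along the fingers, x is the direction in which the jaws open and shut, and the axes are right-handed (so a half turn about z gives the same grasp; the last joint's range is limited). The gripper opens to 85 mm and grips with 20 to 120 N. Pads are 22 mm wide; open, the fingers measure 114 mm over their backs; the gripper's body (76 mm by 85 mm) begins 54 mm behind the grasp point. The pads swing forward as they close: fully open they stand 13 mm farther back than shut.
Start: joints at [1.151, 0.3, 1.521, -0, 1.321, -0.067], TCP at [0.19, 0.516, 0.231] pointing down, gripper open.
Joint ranges: [-3.03, 3.03], [-0.79, 2.21], [0.23, 2.52], [-1.04, 4.18], [0, 3.07], [-2.55, 2.55]. Speed limits (rad/s): [2.22, 2.22, 2.57, 3.14, 3.14, 3.14].

### API

Orientations are given as a unit quaternion [w, x, y, z].
In Python, from workcell import manip gives the robot as it stands.
- The arm moves only by the tool play_rows, never from a script. Its argument "moves" is a list of rows, each an object with "linear": the shift along the world's x, y, z scaled (see below), a list of three; "twist": the turn, a rotation vector about the world's x, y, z scaled (see below), a list of three. In form: [{"linear": [dx, dy, dz], "twist": [ax, ay, az]}, ...]. A call has 1 to 8 rows; each row shifts and turns the commanded pose from where the row before left it; what a row does not reach is not made up. The controller multiplies each number of a shift by 0.04 m and each number of a turn by 0.12 rad. A row lasts 1/10 s, in which the tool goes at most 50 mm and 8.59 degrees, less where a joint would pass 70% of its speed; a pose out of reach is approached as far as the arm can. A call with a number of a shift or a turn outside -1 to 1 is refused whole. A call with a gripper value outside its range is refused whole. "jaw" is the gripper command: -1 is shut, 1 is fully open, values between are in proportion, set as the call begins (left out, the last holds). The fingers move at their own pace and stop on an object; "squeeze" is the grip in N (left out, the last holds). Time passes only in rows, so rows that do not move let the fingers close. It gives the time, the measured TCP pose, the force and the opening at its end, in the units of the state.
- manip.sense(): the state, without advancing time (a new reading comes with each control period).
- manip.get_image(name): name is "side" or "top" or "wrist"; returns the picture (384x512x3 uint8, red, green, blue); there is no depth.
- manip.calibration(name): a dict with "fx", "fy", "cx", "cy" (pixels), "camera_from_world" (4x4, takes a point from world to camera coordinates); the wrist camera has in their place "T_tool_cam" (4x4, takes a point from camera to tool coordinates, whose origin is the TCP and whose axes are the tool frame's). Camera axes: x right, y down, z forward; pixel columns grow to the right and rows downward; lengths in m; the calibration is good to about 2 mm. A picture is of the moment at which its call begins: read the wrist's pose just before it. calibration takes no time and is no camera call.
- manip.sign_off(): hands the job in, once; it reports no verdict.
The state is a dict: "time_s": time; "joints": joint angles; "dq": joint speeds; "joint_efforts": joint torques, N m; "eef_pos": TCP position; "ee_rot": TCP orientation; "contact_force": force on the tool from outside, world axes, zero at the start; "wrist_torque": the same for the moment, N m; "grip_width": opening from 0.0 (shut) to 1.0 (fully open).
Only numpy, scipy, OpenCV 4.12 (cv2) and the standard library are available. Lean on these libraries where they do the work, as an engineer would, in place of code of your own. Each camera call takes 0.05 s, during which the arm holds its last target. There are 200 camera calls.

### The job

On the shop counter lies a balloon stand with a spring-loaded sliding leg: push the leg out by its foot plate until its yellow pointer is level with the green length mark and, holding it there, squeeze the red cam lever fully shut against the grip bar (not before the leg is at the mark). Finish while still holding the leg at the mark with the lever shut: do not let go, because the spring pulls the leg back until a colleague has put in the lock screw. Leave the other goods on the counter where they are.

Things in the scene. Friction and masses are not known exactly. Their poses are not given: they have to be found in the camera images.
- stand: fixed plywood fitting board (430 x 180 x 12 mm) with a grey outer tube clipped on it. Its origin lies on the counter under the leg's centre line; its +x axis (horizontal) is the way the leg slides out, its z axis is up. The board reaches from x = -270 to +160 mm and y = -110 to +70 mm of this frame. All frames below have the same axes as the stand.
- leg: sliding leg, aluminium with black head; slides only along the stand's x, travel 0 to 160 mm, starts fully in. A return spring pulls it in (-x), about 6 N when in, 10 N at 130 mm, also when the lever is shut (the lever does not hold it alone). Origin at counter height (z = 0) on the centre line, under the inner (-x) face of the foot plate; the sizes below are in this frame
- foot_plate (a point): middle of the top edge of the inner (-x) face of the black foot plate at the leg's end; plate x = 0 to 10 mm (rubber behind, to 17), y = -60 to 60, z = 40 to 95. The fingers push this face towards +x
- grip_bar (a point): top of the aluminium grip bar, fixed on the leg; point at x = -11, y = 12, z = 95 mm, bar x = -90 to 0, y = 6 to 18, z = 55 to 95. The red lever stands at its -y side. Outside of bar to outside of lever is 32 mm when shut (y = 18 to -14), up to 57 mm at the tip when open (y = 18 to -39). The bar cannot give along y: close the fingers about the middle of the SHUT pair, y = 2 mm
- head (a point): centre of the top of the black head slab under bar and lever: x = -100 to 0, y = -31 to 31, top at z = 55 mm; keep the fingertips above it
- cam (a joint): angle of the red cam lever, rad: 0 shut (parallel to the grip bar), grows as it opens, at most 0.36; starts at 0.27 to 0.34. It turns about an upright pin at x = -75, y = -8 mm of the leg's frame, is 69 mm long from the pin towards the foot plate, 12 mm thick, z = 58 to 92 mm. Stiff (about 2 N at the tip), no spring, stays where put
- cam_tip (a point): middle of the top edge of the cam lever's free end; at z = 92 mm, 69 mm from the lever's pin
- pointer (a point): the yellow pointer on the leg, beside the foot plate at x = 0, y = -78, z = 22 mm of the leg's frame (in line with the inner face of the foot plate); level with the mark when its x along the stand equals the mark's
- mark: the length mark: green clip (4 mm wide line, 12 mm end block 14 mm tall) fixed on the white rule, at y = -83 mm on the board, its axes those of the stand; the origin is on its middle line. It sits 50 to 130 mm farther out (+x) than the pointer's start.
- roll_a: bystander: red roll of party bags standing on end, 52 mm diameter, 140 mm tall; origin at the centre of its underside
- roll_b: bystander: pink roll of party bags standing on end, 52 mm diameter, 140 mm tall; origin at the centre of its underside
- jar: bystander: green jar, 66 mm diameter, 110 mm tall; origin at the centre of its underside
- weight: bystander: yellow cone-shaped balloon weight, 70 mm diameter, 70 mm tall; origin at the centre of its underside
- candles: bystander: blue candle pack 70 x 100 x 35 mm; origin at the centre of its underside
- cup: bystander: orange cup, 76 mm rim, 90 mm tall; origin at the centre of its underside
- spare_foot: bystander: spare rubber foot plate lying flat, 50 x 120 x 32 mm; origin at the centre of its underside

How it is judged:
By the outcome, as a careful person would: the job done as asked, in the order asked, and still so for the second after the job is handed in, while the arm keeps its last pose, push and grip.
It also fails if it takes over 32 s, if anything falls off the work surface, if the arm or the gripper's body presses on something with over 40 N, if the wrist force passes 120 N, or if a joint passes its speed limit or range.

## Working session

There is one attempt and no reset: what is moved stays moved. The work goes in short steps, Python scripts to look and compute and a tool call to move; the robot and the scene stay as the last step left them, time stands still between calls to the robot, and variables do not carry over. Pictures are saved under pics/ and viewed, about 8 in all and at most 12, crops included, and the job is handed in when it is done.

Besides the shell and the picture viewer there is one more tool, called after "Call:" by a JSON object that holds its "fn" and its "kwargs", one argument or row to a line. play_rows: Moves the arm, as the interface text tells. Its arguments: {"type":"object","properties":{"moves":{"type":"array","items":{"type":"object","properties":{"linear":{"type":"array","items":{"type":"number"}},"twist":{"type":"array","items":{"type":"number"}}}}},"jaw":{"type":"number"},"squeeze":{"type":"number"}},"required":["moves"]}

```bash
mkdir -p pics; python3 - <<'E'
from workcell import manip
import cv2,numpy as np
np.set_printoptions(precision=4,suppress=True)
print(manip.sense())
for n in ["top","side"]:
    im=manip.get_image(n); cv2.imwrite(f"pics/{n}0.png",im[:,:,::-1]); print(n,manip.calibration(n))
print(manip.calibration("wrist"))
E
```

```text
{'time_s': 0.0, 'joints': array([ 1.1514,  0.3005,  1.5216, -0.    ,  1.3207, -0.0666]), 'dq': array([ 0.001 , -0.0008,  0.0002,  0.0009,  0.0005,  0.0016]), 'joint_efforts': array([  0.0005, -54.3498, -36.1797,  -0.0001,   0.004 ,   0.    ]), 'eef_pos': array([0.1899, 0.5159, 0.2307]), 'ee_rot': array([ 0.0003,  0.8202,  0.572 , -0.0005]), 'contact_force': array([-0.4105,  0.2121,  0.0248]), 'wrist_torque': array([0.0102, 0.0654, 0.0672]), 'grip_width': 0.9987149782653116}
top {'fx': 451.50197475306646, 'fy': 451.50197475306646, 'cx': 262.8731085753177, 'cy': 194.31326552563377, 'camera_from_world': array([[ 0.0211, -0.9998, -0.0036, -0.0428],
       [-0.9896, -0.0203, -0.1427,  0.5236],
       [ 0.1426,  0.0065, -0.9898,  1.2582],
       [ 0.    ,  0.    ,  0.    ,  1.    ]])}
side {'fx': 444.8517009346268, 'fy': 444.8517009346268, 'cx': 253.85034171480584, 'cy': 190.56017073453665, 'camera_from_world': array([[ 0.8653, -0.5009,  0.0171, -0.4707],
       [-0.2614, -0.4801, -0.8374,  0.2051],
       [ 0.4276,  0.7202, -0.5463,  1.1678],
       [ 0.    ,  0.    ,  0.    ,  1.    ]])}
{'fx': 317.65941785336577, 'fy': 317.65941785336577, 'cx': 251.85938460072285, 'cy': 187.64665425594518, 'T_tool_cam': array([[ 1.    , -0.0003, -0.0005, -0.0002],
       [ 0.0004,  0.9574,  0.2889, -0.0738],
       [ 0.0004, -0.2889,  0.9574, -0.1438],
       [ 0.    ,  0.    ,  0.    ,  1.    ]])}
```

View pics/top0.png

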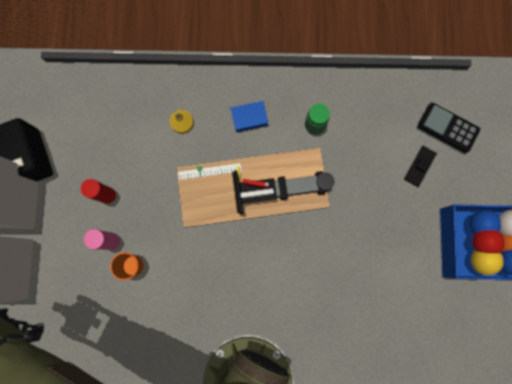

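View pics/side0.png

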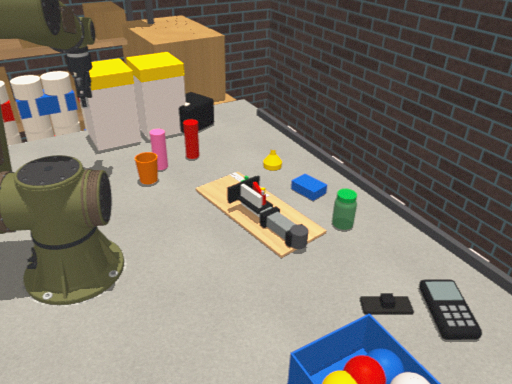

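Top view: board corners are near (178,167), (322,149), (329,207) and (184,226). The leg slides towards image left (+y world). The green mark is at about (200,168), the pointer at about (240,168), and the red lever at about (255,183). Next I measure the board from its colour mask.

```bash
cat > h.py <<'E'
from workcell import manip
import cv2,numpy as np
from scipy.spatial.transform import Rotation as R
np.set_printoptions(precision=4,suppress=True)
def cam(n,s=None):
    c=manip.calibration(n); K=np.array([[c['fx'],0,c['cx']],[0,c['fy'],c['cy']],[0,0,1]])
    if n=="wrist":
        T=np.eye(4); q=s['ee_rot']; T[:3,:3]=R.from_quat([q[1],q[2],q[3],q[0]]).as_matrix(); T[:3,3]=s['eef_pos']
        return K,T@c['T_tool_cam']
    return K,np.linalg.inv(c['camera_from_world'])
def ray(px,z,C):
    K,W=C; px=np.atleast_2d(px).astype(float); d=(W[:3,:3]@np.linalg.inv(K)@np.c_[px,np.ones(len(px))].T).T; o=W[:3,3]
    return o+d*((z-o[2])/d[:,2])[:,None]
def proj(P,C):
    K,W=C; p=(np.linalg.inv(W)@np.c_[np.atleast_2d(P),np.ones(len(np.atleast_2d(P)))].T)[:3]; p=K@p; return (p[:2]/p[2]).T
E
python3 - <<'E'
from h import *
im=cv2.imread("pics/top0.png"); hsv=cv2.cvtColor(im,cv2.COLOR_BGR2HSV); C=cam("top")
m=cv2.inRange(hsv,(8,70,80),(22,200,255)); m[:140]=0;m[235:]=0;m[:,:170]=0;m[:,340:]=0
p=np.argwhere(m)[:,::-1]
w=ray(p,0.012,C)[:,:2].astype(np.float32)
r=cv2.minAreaRect(w); print(r, cv2.boxPoints(r))
g=cv2.inRange(hsv,(45,100,60),(80,255,255)); g[:155]=0;g[180:]=0;g[:,:185]=0;g[:,235:]=0
y=cv2.inRange(hsv,(24,120,120),(34,255,255)); y[:150]=0;y[190:]=0;y[:,:225]=0;y[:,260:]=0
for k,mm,z in(("mark",g,.02),("ptr",y,.022)):
    q=np.argwhere(mm)[:,::-1]; print(k,len(q),q.mean(0),ray(q.mean(0),z,C))
E
```

```text
((0.5499606132507324, -8.055567741394043e-05), (0.18207257986068726, 0.43077749013900757), 9.067012786865234) [[ 0.4261  0.1983]
 [ 0.494  -0.2271]
 [ 0.6738 -0.1984]
 [ 0.6059  0.227 ]]
mark 11 [198.8182 167.4545] [[0.6027 0.1579 0.02  ]]
ptr 20 [238.1  171.35] [[0.593  0.0421 0.022 ]]
```

Call:
{"fn": "play_rows", "kwargs": {
  "moves": [
    {"linear": [0.58, -0.76, 0.05], "twist": [0, 0, -0.63]},
    {"linear": [0.58, -0.76, 0.05], "twist": [0, 0, -0.63]},
    {"linear": [0.58, -0.76, 0.05], "twist": [0, 0, -0.63]},
    {"linear": [0.58, -0.76, 0.05], "twist": [0, 0, -0.63]},
    {"linear": [0.58, -0.76, 0.05], "twist": [0, 0, -0.63]},
    {"linear": [0.58, -0.76, 0.05], "twist": [0, 0, -0.63]},
    {"linear": [0.58, -0.76, 0.05], "twist": [0, 0, -0.63]}
  ],
  "jaw": 1
}}

```text
time_s: 0.8
eef_pos: [0.353, 0.3019, 0.2452]
ee_rot: [0.0, 0.942, 0.336, -0.0]
contact_force: [0.3, 0.4, -0.1]
grip_width: 1.0
```

Call:
{"fn": "play_rows", "kwargs": {
  "moves": [
    {"linear": [0.58, -0.76, 0.05], "twist": [0, 0, -0.63]},
    {"linear": [0.58, -0.76, 0.05], "twist": [0, 0, -0.63]},
    {"linear": [0.58, -0.76, 0.05], "twist": [0, 0, -0.63]},
    {"linear": [0.58, -0.76, 0.05], "twist": [0, 0, -0.63]},
    {"linear": [0.58, -0.76, 0.05], "twist": [0, 0, -0.63]},
    {"linear": [0.58, -0.76, 0], "twist": [0, 0, -0.63]},
    {"linear": [0.58, -0.76, 0], "twist": [0, 0, -0.63]},
    {"linear": [0, 0, 0], "twist": [0, 0, 0]}
  ]
}}

```text
time_s: 1.6
eef_pos: [0.5164, 0.0875, 0.2546]
ee_rot: [0.0, 0.997, 0.077, -0.0]
contact_force: [0.3, 0.0, 0.4]
grip_width: 0.995
```

```bash
python3 - <<'E'
from h import *
s=manip.sense(); im=manip.get_image("wrist"); cv2.imwrite("pics/w1.png",im[:,:,::-1]); np.save("s1.npy",s,allow_pickle=True)
print(s['time_s'],s['eef_pos'],s['ee_rot'],s['joints'],s['contact_force'])
cv2.imwrite("pics/w1b.png",cv2.resize(im[:,:,::-1],None,fx=1.5,fy=1.5,interpolation=cv2.INTER_CUBIC))
E
```

```text
1.6 [0.5164 0.0875 0.2546] [ 0.0003  0.9971  0.0767 -0.0005] [ 0.0981  0.2239  1.5619 -0.0006  1.3567 -0.0553] [0.3263 0.029  0.3604]
```

View pics/w1b.png

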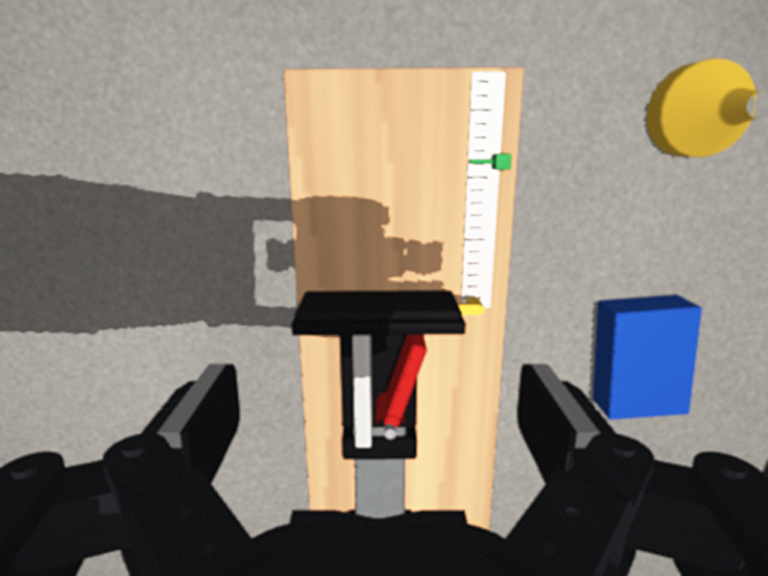

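The wrist view (1.5x) shows the board's end edge from (285,69) to (524,69). The green mark line is at (480,161), the yellow pointer at (470,309), the bar at x≈362 and the lever tip near (415,343). Next I fit these precisely.

```bash
python3 - <<'E'
from h import *
im=cv2.imread("pics/w1.png"); s=np.load("s1.npy",allow_pickle=True).item(); C=cam("wrist",s)
hsv=cv2.cvtColor(im,cv2.COLOR_BGR2HSV)
m=cv2.inRange(hsv,(8,60,60),(22,220,255)); m[:,:180]=0;m[:,360:]=0;
m=cv2.morphologyEx(m,cv2.MORPH_OPEN,np.ones((3,3)))
def ln(pts):
    w=ray(pts,0.012,C)[:,:2].astype(np.float32); v=cv2.fitLine(w,cv2.DIST_HUBER,0,.001,.001).ravel(); return v[:2],v[2:]
L=[];Rr=[];T=[]
for r in range(55,200,2):
    c=np.flatnonzero(m[r]); L.append((c[0]-.5,r)); Rr.append((c[-1]+.5,r))
for c in range(196,342,2):
    r=np.flatnonzero(m[:,c]); 
    if len(r) and r[0]<60: T.append((c,r[0]-.5))
l,r,t=ln(L),ln(Rr),ln(T)
d=[np.array(v[0])*np.sign(v[0][1]) for v in(l,r)]
print("dirs deg",[np.degrees(np.arctan2(-v[0],v[1])) for v in d], np.degrees(np.arctan2(t[0][1],t[0][0])))
X=(d[0]+d[1])/2; X/=np.linalg.norm(X); Y=np.array([-X[1],X[0]])
print("width",abs((r[1]-l[1])@Y))
yl,yr,xt=l[1]@Y,r[1]@Y,t[1]@X
O=X*(xt-.160)+Y*((yl+yr)/2+.02); print("X",X,"O",O, "from edges", yl-.07, yr+.11)
np.save("frame.npy",np.r_[O,X])
loc=lambda p:np.c_[(p[:,:2]-O)@X,(p[:,:2]-O)@Y]
g=cv2.inRange(hsv,(45,100,60),(85,255,255)); g[:,:300]=0
y=cv2.inRange(hsv,(22,120,120),(34,255,255)); y[:,:300]=0;y[:,335:]=0;y[:190]=0;y[215:]=0
q=np.argwhere(g)[:,::-1]; line=q[q[:,0]<324]
print("mark line px",line.mean(0),len(line),q.min(0),q.max(0),[loc(ray(line.mean(0),z,C)) for z in(.013,.016)])
q=np.argwhere(y)[:,::-1]; print("ptr px",q.mean(0),q.min(0),q.max(0),loc(ray(q.mean(0),.022,C)))
q=np.argwhere(cv2.inRange(hsv,(0,150,80),(6,255,255)))[:,::-1]; q=q[(q[:,0]<300)]
h=cv2.convexHull(q.astype(np.int32))[:,0]; print("lever",loc(ray(h,.092,C)))
# expected leg pts
f=lambda x,y,z:np.r_[O+X*x+Y*y,z]
print("exp px*1.5 foot corners/ bar", proj([f(0,-.06,.095),f(0,.06,.095),f(0,.012,.095),f(-.09,.012,.095),f(0,-.078,.022)],C)*1.5)
E
```

```text
dirs deg [np.float32(9.241927), np.float32(9.142376)] 8.8902025
width 0.18016829
X [-0.1597  0.9872] O [0.5212 0.0514] from edges -0.52262026 -0.5227885
mark line px [318.2381 107.4762] 21 [313 102] [340 112] [array([[ 0.0914, -0.0789]]), array([[ 0.0916, -0.0783]])]
ptr px [314.0602 204.7519] [306 199] [322 209] [[-0.0269 -0.0781]]
lever [[-0.0351 -0.0328]
 [-0.0894 -0.0174]
 [-0.0945 -0.013 ]
 [-0.0945 -0.0119]
 [-0.0919 -0.0041]
 [-0.0893  0.0014]
 [-0.0731  0.0013]
 [-0.027  -0.019 ]
 [-0.0225 -0.0211]
 [-0.0214 -0.0263]
 [-0.0214 -0.0304]
 [-0.0305 -0.0327]]
exp px*1.5 foot corners/ bar [[466.2421 306.6902]
 [288.7893 307.8024]
 [359.7081 307.3579]
 [361.967  423.2188]
 [472.5443 276.2936]]
```

```bash
python3 - <<'E'
import cv2
im=cv2.imread("pics/w1.png")[180:300,180:350]
cv2.imwrite("pics/w1c.png",cv2.resize(im,None,fx=4.5,fy=4.5,interpolation=cv2.INTER_NEAREST))
E
```

```text
(no output)
```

View pics/w1c.png

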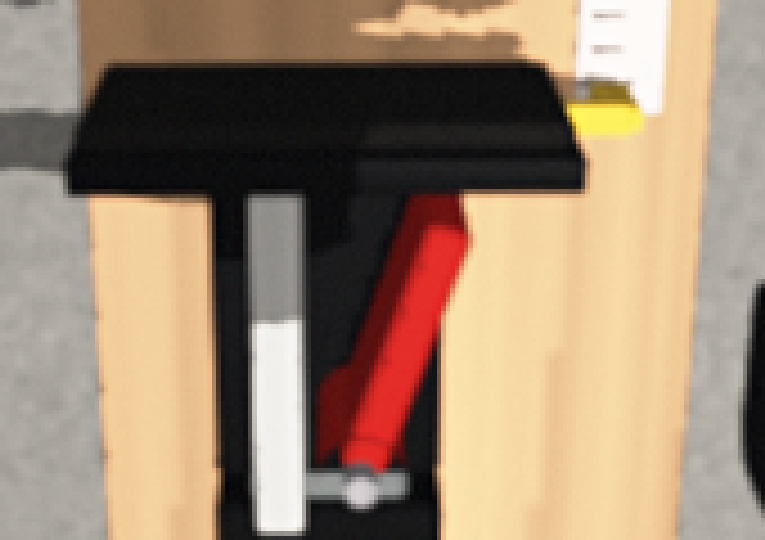

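The crop shows the pointer's lit top at rows 203–210 and its shaded front face at rows 198–203. The plate's inner top edge is at row 223 and the bar's end at row 298.

Plate and bar give a leg start of about x = -0.0205 (stand frame). The mark is at about +0.0915, so travel is about 112 mm. Now I move over the leg and descend.

Call:
{"fn": "play_rows", "kwargs": {
  "moves": [
    {"linear": [0.1, -0.44, 0], "twist": [0, 0, 0.06]},
    {"linear": [0.1, -0.44, 0], "twist": [0, 0, 0]},
    {"linear": [0.1, -0.44, 0], "twist": [0, 0, 0]},
    {"linear": [0.11, -0.46, 0], "twist": [0, 0, 0]},
    {"linear": [0, 0, -0.8], "twist": [0, 0, 0]},
    {"linear": [0, 0, -0.8], "twist": [0, 0, 0]},
    {"linear": [0, 0, -0.8], "twist": [0, 0, 0]},
    {"linear": [0, 0, 0], "twist": [0, 0, 0]}
  ]
}}

```text
time_s: 2.45
eef_pos: [0.529, 0.0203, 0.1557]
ee_rot: [-0.0, 0.996, 0.084, -0.003]
contact_force: [0.2, -0.1, 0.9]
grip_width: 1.001
```

```bash
cat >> h.py <<'E'
F=np.load("frame.npy"); O,X=F[:2],F[2:]; Y=np.array([-X[1],X[0]])
loc=lambda p:np.c_[(np.atleast_2d(p)[:,:2]-O)@X,(np.atleast_2d(p)[:,:2]-O)@Y]
f=lambda x,y,z:np.r_[O+X*x+Y*y,z]
E
python3 - <<'E'
from h import *
s=manip.sense(); im=manip.get_image("wrist"); cv2.imwrite("pics/w2.png",im[:,:,::-1]); C=cam("wrist",s)
print(s['time_s'],s['eef_pos'],s['ee_rot'],loc(s['eef_pos']),s['contact_force'])
a=-.0205
print(proj([f(a,-.06,.095),f(a,.06,.095),f(a,.012,.095),f(a-.09,.012,.095),f(a,-.078,.03),f(.0915,-.078,.015)],C)*1.5)
cv2.imwrite("pics/w2b.png",cv2.resize(im[:,:,::-1],None,fx=1.5,fy=1.5,interpolation=cv2.INTER_CUBIC))
E
```

```text
2.45 [0.529  0.0203 0.1557] [-0.0005  0.9964  0.0842 -0.0035] [[-0.0319 -0.0028]] [ 0.1737 -0.1249  0.8771]
[[507.2848 283.7261]
 [239.8405 281.1541]
 [346.6287 282.1811]
 [348.6267 453.3515]
 [510.081  251.1262]
 [521.0908  42.7136]]
```

View pics/w2b.png

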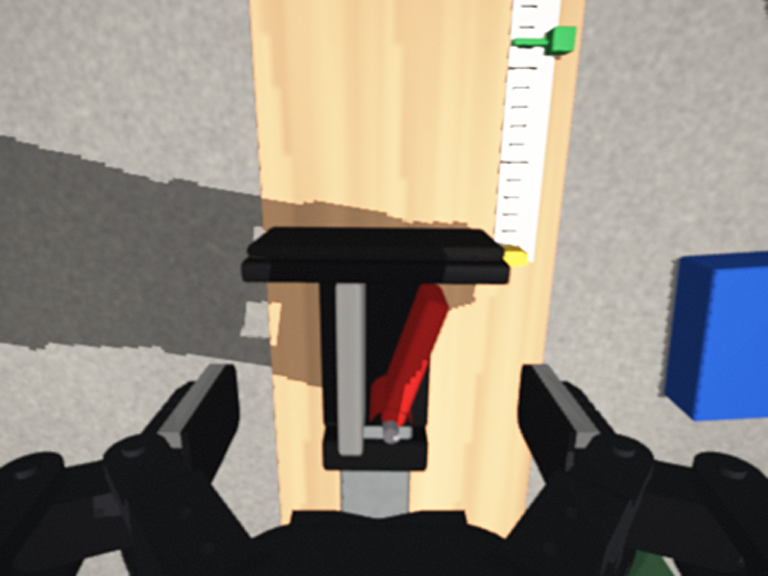

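The prediction for leg x = -0.0205 matches this view: plate edge row 283, bar end about 454, mark row 42. Next I correct xy and descend.

Call:
{"fn": "play_rows", "kwargs": {
  "moves": [
    {"linear": [0.1, -0.12, 0], "twist": [0, 0, 0]},
    {"linear": [0, 0, -0.4], "twist": [0, 0, 0]},
    {"linear": [0, 0, -0.4], "twist": [0, 0, 0]},
    {"linear": [0, 0, -0.4], "twist": [0, 0, 0]},
    {"linear": [0, 0, -0.4], "twist": [0, 0, 0]},
    {"linear": [0, 0, -0.4], "twist": [0, 0, 0]},
    {"linear": [0, 0, 0], "twist": [0, 0, 0]}
  ]
}}

```text
time_s: 3.2
eef_pos: [0.5354, 0.0145, 0.0793]
ee_rot: [-0.0, 0.997, 0.083, -0.0]
contact_force: [-0.4, 0.1, 0.7]
grip_width: 1.001
```

```bash
python3 - <<'E'
from h import *
s=manip.sense()
print(s['eef_pos'],s['ee_rot'],loc(s['eef_pos']),s['contact_force'])
E
```

```text
[0.5354 0.0145 0.0793] [-0.      0.9965  0.0834 -0.0002] [[-0.0387 -0.0081]] [-0.402   0.1303  0.7398]
```

Call:
{"fn": "play_rows", "kwargs": {
  "moves": [
    {"linear": [0, 0, -0.24], "twist": [0, 0, -0.06]},
    {"linear": [0, 0, -0.24], "twist": [0, 0, 0]},
    {"linear": [-0.03, 0.18, 0], "twist": [0, 0, 0]},
    {"linear": [-0.06, 0.37, 0], "twist": [0, 0, 0]},
    {"linear": [-0.06, 0.37, 0], "twist": [0, 0, 0]},
    {"linear": [0, 0, 0], "twist": [0, 0, 0]}
  ]
}}

```text
time_s: 3.8
eef_pos: [0.529, 0.0523, 0.0601]
ee_rot: [0.0, 0.997, 0.08, -0.0]
contact_force: [1.3, -5.3, -5.9]
grip_width: 1.006
```

```bash
python3 - <<'E'
from h import *
s=manip.sense(); im=manip.get_image("wrist"); cv2.imwrite("pics/w3.png",im[:,:,::-1]); C=cam("wrist",s)
l=loc(s['eef_pos'])[0]
print(s['eef_pos'],s['ee_rot'],l,s['contact_force'],s['grip_width'])
a=l[0]+.011
print(proj([f(a,-.06,.095),f(a,.06,.095),f(a,-.078,.03),f(.0915,-.078,.015)],C)*1.5)
cv2.imwrite("pics/w3b.png",cv2.resize(im[:,:,::-1],None,fx=1.5,fy=1.5,interpolation=cv2.INTER_CUBIC))
E
```

```text
[0.529  0.0523 0.0601] [ 0.0003  0.9968  0.0803 -0.0002] [-0.0003 -0.0078] [ 1.3249 -5.2717 -5.8878] 1.0057749169694117
[[581.7167 392.4948]
 [114.4967 392.186 ]
 [559.6913 306.3706]
 [569.1644  85.8391]]
```

View pics/w3b.png

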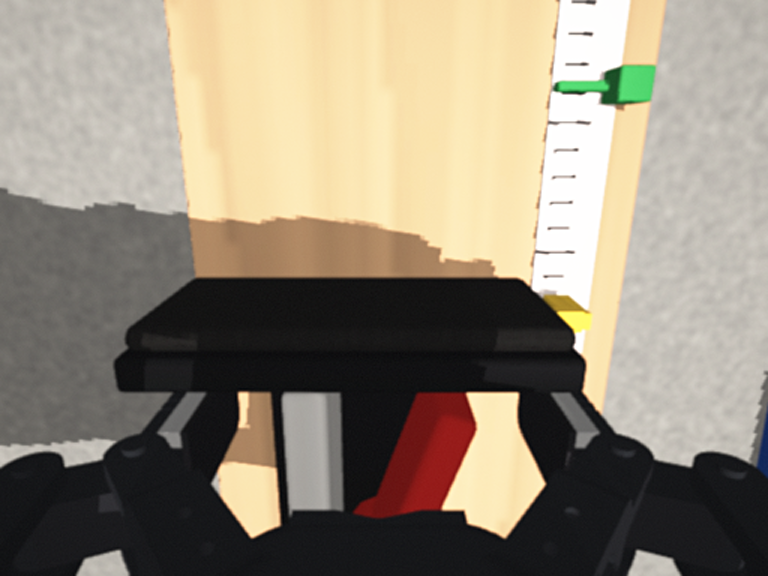

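Both fingers rest on the plate's inner face: its edge is at row 391 against 392 predicted. The mark at row 86 also agrees. I keep pushing.

Call:
{"fn": "play_rows", "kwargs": {
  "moves": [
    {"linear": [-0.06, 0.37, 0], "twist": [0, 0, 0]},
    {"linear": [-0.06, 0.37, 0], "twist": [0, 0, 0]},
    {"linear": [-0.06, 0.37, 0], "twist": [0, 0, 0]},
    {"linear": [-0.06, 0.37, 0], "twist": [0, 0, 0]},
    {"linear": [-0.06, 0.37, 0], "twist": [0, 0, 0]},
    {"linear": [0, 0, 0], "twist": [0, 0, 0]},
    {"linear": [0, 0, 0], "twist": [0, 0, 0]}
  ]
}}

```text
time_s: 4.55
eef_pos: [0.5172, 0.1248, 0.0602]
ee_rot: [0.0, 0.997, 0.08, -0.0]
contact_force: [1.4, -8.2, -3.3]
grip_width: 1.002
```

```bash
cat > chk.py <<'E'
from h import *
import sys
n=sys.argv[1]
s=manip.sense(); im=manip.get_image("wrist")[:,:,::-1]; cv2.imwrite(f"pics/{n}.png",im); C=cam("wrist",s)
l=loc(s['eef_pos'])[0]
print(s['time_s'],s['eef_pos'],s['ee_rot'],l,s['contact_force'],s['grip_width'])
a=l[0]+.011
print("pred plate,ptr,mark",proj([f(a,-.06,.095),f(a,.06,.095),f(a,-.078,.03),f(.0915,-.078,.015)],C))
hsv=cv2.cvtColor(np.ascontiguousarray(im),cv2.COLOR_BGR2HSV)
for k,m,z in(("mark",cv2.inRange(hsv,(45,100,60),(85,255,255)),.015),("ptr",cv2.inRange(hsv,(22,120,150),(34,255,255)),.030)):
    m[:,:340]=0;m[:,440:]=0;m[270:]=0
    q=np.argwhere(m)[:,::-1]
    if len(q):
        print(k,len(q),q.min(0),q.max(0),"loc",loc(ray([[q[:,0].mean(),q[:,1].min()],[q[:,0].mean(),q[:,1].mean()],[q[:,0].mean(),q[:,1].max()]],z,C)).ravel())
E
python3 chk.py w4
```

```text
4.55 [0.5172 0.1248 0.0602] [ 0.0004  0.9968  0.0799 -0.0001] [ 0.0732 -0.0078] [ 1.3849 -8.1528 -3.3089] 1.001595668205835
pred plate,ptr,mark [[387.6982 261.5197]
 [ 76.3673 261.5387]
 [373.0617 204.1055]
 [365.5502 184.7449]]
mark 774 [357 177] [414 200] loc [ 0.0965 -0.0946  0.0893 -0.0955  0.0815 -0.0965]
ptr 403 [363 197] [393 221] loc [ 0.0885 -0.0815  0.0819 -0.0823  0.0736 -0.0832]
```

Call:
{"fn": "play_rows", "kwargs": {
  "moves": [
    {"linear": [-0.03, 0.18, 0], "twist": [0, 0, 0]},
    {"linear": [-0.12, -0.02, 0], "twist": [0, 0, 0]},
    {"linear": [-0.12, -0.02, 0], "twist": [0, 0, 0]},
    {"linear": [0, 0, 0], "twist": [0, 0, 0]},
    {"linear": [0, 0, 0], "twist": [0, 0, 0]}
  ]
}}

```text
time_s: 5.1
eef_pos: [0.5071, 0.1301, 0.0608]
ee_rot: [0.0, 0.997, 0.08, 0.001]
contact_force: [1.1, -8.4, 2.6]
grip_width: 1.002
```

```bash
python3 chk.py w5; python3 -c "
import cv2
im=cv2.imread('pics/w5.png'); cv2.imwrite('pics/w5b.png',cv2.resize(im,None,fx=1.5,fy=1.5,interpolation=cv2.INTER_CUBIC))"
```

```text
5.1 [0.5071 0.1301 0.0608] [0.0004 0.9968 0.0797 0.0008] [0.08   0.0013] [ 1.0971 -8.422   2.5837] 1.002092881080051
pred plate,ptr,mark [[410.6534 260.4174]
 [100.9027 260.8488]
 [388.1381 203.5638]
 [378.4177 194.7199]]
mark 593 [376 187] [427 211] loc [ 0.0965 -0.0979  0.0894 -0.099   0.0805 -0.1003]
ptr 308 [380 196] [410 218] loc [ 0.0956 -0.0829  0.0895 -0.0837  0.0819 -0.0847]
```

View pics/w5b.png

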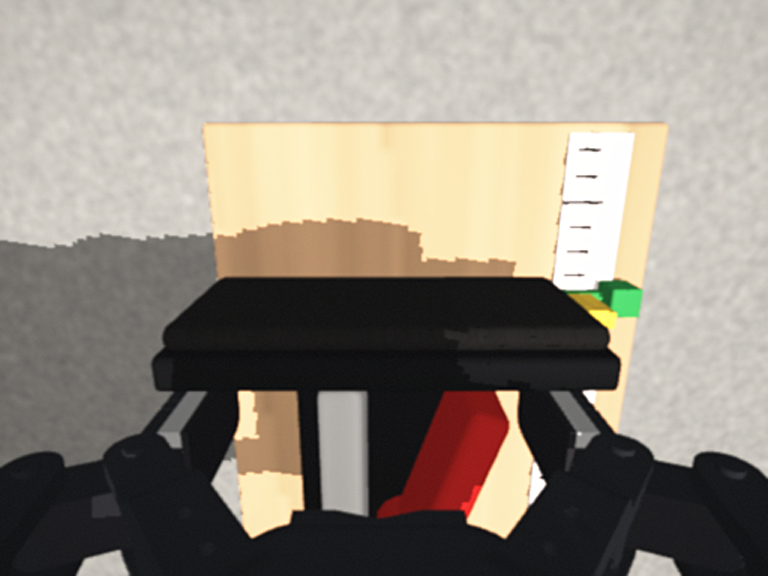

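The pointer is level with the green clip, around rows 295–320. Plate edge at row 388 against 390.6 predicted puts the leg within about 1 mm of the mark. Now I close on the lever while holding the push.

Call:
{"fn": "play_rows", "kwargs": {
  "moves": [
    {"linear": [-0.02, 0, 0], "twist": [0, 0, 0]},
    {"linear": [0, 0, 0], "twist": [0, 0, 0]},
    {"linear": [0, 0, 0], "twist": [0, 0, 0]},
    {"linear": [0, 0, 0], "twist": [0, 0, 0]},
    {"linear": [0, 0, 0], "twist": [0, 0, 0]},
    {"linear": [0, 0, 0], "twist": [0, 0, 0]},
    {"linear": [0, 0, 0], "twist": [0, 0, 0]},
    {"linear": [0, 0, 0], "twist": [0, 0, 0]}
  ],
  "jaw": -1,
  "squeeze": 40
}}

```text
time_s: 5.95
eef_pos: [0.5067, 0.1301, 0.0616]
ee_rot: [0.0, 0.997, 0.08, 0.001]
contact_force: [-1.1, -10.0, 9.4]
grip_width: 0.357
```

```bash
python3 chk.py w6; python3 -c "
import cv2
im=cv2.imread('pics/w6.png'); cv2.imwrite('pics/w6b.png',cv2.resize(im,None,fx=1.5,fy=1.5,interpolation=cv2.INTER_CUBIC))"
```

```text
5.95 [0.5067 0.1301 0.0616] [0.0005 0.9968 0.0798 0.0014] [0.08   0.0017] [ -1.1314 -10.033    9.3897] 0.35711956709260645
pred plate,ptr,mark [[410.669  259.3442]
 [102.8306 259.876 ]
 [388.1162 203.0742]
 [378.4036 194.378 ]]
mark 571 [377 187] [427 210] loc [ 0.0963 -0.0985  0.0894 -0.0995  0.0809 -0.1008]
ptr 291 [381 195] [410 218] loc [ 0.096  -0.083   0.0896 -0.0839  0.0816 -0.0849]
```

View pics/w6b.png

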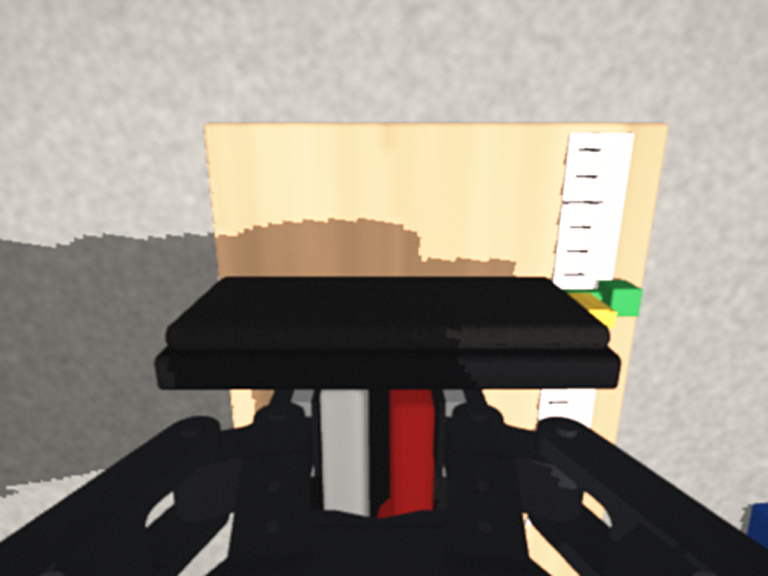

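The lever is now parallel to the bar and the gripper reads about 30–32 mm. I re-measure the mark line in the nearer pictures to check the leg's position to the millimetre.

```bash
python3 - <<'E'
from h import *
# poses as logged
P={"w2":([.529,.0203,.1557],[-.0005,.9964,.0842,-.0035]),"w3":([.529,.0523,.0601],[.0003,.9968,.0803,-.0002]),"w4":([.5172,.1248,.0602],[.0004,.9968,.0799,-.0001]),"w6":([.5067,.1301,.0616],[.0005,.9968,.0798,.0014])}
for n,(p,q) in P.items():
    C=cam("wrist",dict(eef_pos=np.array(p),ee_rot=np.array(q)))
    hsv=cv2.cvtColor(cv2.imread(f"pics/{n}.png"),cv2.COLOR_BGR2HSV); m=cv2.inRange(hsv,(45,100,60),(85,255,255)); m[:,:330]=0;m[:,440:]=0;m[270:]=0
    h=[(c,*np.flatnonzero(m[:,c])[[0,-1]]) for c in range(330,440) if m[:,c].any()]
    hh=np.array(h,float); hgt=hh[:,2]-hh[:,1]; ln=hh[hgt<0.6*hgt.max()]; ln=ln[1:-2]
    bl=hh[hgt>0.8*hgt.max()]
    def xx(a,col,z,o): return loc(ray(np.c_[a[:,0],a[:,col]+o],z,C))[:,0].mean()
    if len(ln): print(n,"line front z.014",xx(ln,1,.014,-.5),"rear z.016",xx(ln,2,.016,.5),len(ln))
    print("  block front-bottom",xx(bl,1,.012,-.5),"rear-top",xx(bl,2,.026,.5))
    # board end edge for this view's consistency
    w=cv2.inRange(hsv,(8,60,60),(22,220,255)); t=[(c,np.flatnonzero(w[:,c])[0]-.5) for c in range(150,430,5) if w[:,c].any()]
    t=np.array(t); t=t[t[:,1]>3]
    if len(t)>5: print("  board end (0.160)",np.median(loc(ray(t,.012,C))[:,0]))
E
```

```text
w2 line front z.014 0.0939991155351981 rear z.016 0.0899700772337992 21
  block front-bottom 0.1001269283541085 rear-top 0.08494709035449577
  board end (0.160) -0.006198165831751034
w3 line front z.014 0.09339864040924777 rear z.016 0.08941808962868185 31
  block front-bottom 0.09871477111191829 rear-top 0.08514889871068469
  board end (0.160) 0.017378489760981605
w4 line front z.014 0.09204802853716891 rear z.016 0.08849238911110884 29
  block front-bottom 0.09521085834779365 rear-top 0.0851229794512307
  board end (0.160) 0.159249068583818
w6 line front z.014 0.09261788797134304 rear z.016 0.09066972712511537 26
  block front-bottom 0.09499880606508478 rear-top 0.08530908202330902
  board end (0.160) 0.15918137800533178
```

Call:
{"fn": "play_rows", "kwargs": {
  "moves": [
    {"linear": [0, 0, 0], "twist": [0, 0, 0]},
    {"linear": [0, 0, 0], "twist": [0, 0, 0]},
    {"linear": [0, 0, 0], "twist": [0, 0, 0]},
    {"linear": [0, 0, 0], "twist": [0, 0, 0]},
    {"linear": [0, 0, 0], "twist": [0, 0, 0]}
  ]
}}

```text
time_s: 6.5
eef_pos: [0.5067, 0.1301, 0.0616]
ee_rot: [0.0, 0.997, 0.08, 0.001]
contact_force: [-1.0, -10.8, 9.9]
grip_width: 0.356
```

```bash
python3 chk.py w7; python3 -c "
from workcell import manip
print(manip.sign_off())"
```

```text
6.5 [0.5067 0.1301 0.0616] [0.0005 0.9968 0.0798 0.0014] [0.08   0.0017] [ -1.0201 -10.8401   9.907 ] 0.3564744379760995
pred plate,ptr,mark [[410.7055 259.3664]
 [102.8183 259.9043]
 [388.1395 203.0835]
 [378.4266 194.3679]]
mark 571 [377 187] [427 210] loc [ 0.0963 -0.0985  0.0894 -0.0995  0.0809 -0.1007]
ptr 291 [381 195] [410 218] loc [ 0.096  -0.0829  0.0896 -0.0838  0.0816 -0.0849]
the job is handed in; nothing more can be done
None
```

I pushed the leg out about 112 mm by its foot plate until the pointer was level with the green mark. Holding it there, I squeezed the red lever shut with a 40 N grip and handed in at 6.5 s, still pushing and gripping.

- **Leg at the mark:** in the stand's frame the leg is at x ≈ 0.091–0.092 m and the mark at about 0.0915 m, so they agree to about 1 mm. Single views of the mark ranged from 0.090 to 0.092 m. Nothing drifted over the last half second.
- **Lever shut:** in the picture it is parallel to the grip bar. The gripper opening reads about 30 mm against the expected 32 mm, which I put down to the pads rather than the lever.
- **Forces:** readings at the end were about 11 N along the leg and 10 N vertical, well under the limits. I did not track down the cause of the vertical force.
- **Pointer shape:** the pointer's yellow top reads 6–8 mm behind the foot plate's inner face. I took its front edge as the reference, because that fits the plate and bar positions and the finger contact.
- **Other goods:** my path stayed clear of them, but I took no final overview picture to confirm that none moved.

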